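# Index the capacitor carrier four clicks and hold it

## Robot

A 6-joint arm with a two-finger parallel gripper is mounted at the origin on the work surface; the furniture and walls round the work are solid. World frame = base frame: x ahead of the robot, y to its left, z up, the work surface at z = 0. Lengths are in m, angles in rad, forces in N, time in s.
With the tool pointing down it reaches from about 0.225 to 0.875 m from the base axis. Payload 3.4 kg.
Tool frame: the origin (TCP) lies midway between the tips of the shut fingers; the grasp point (between the pads) lies 19 mm behind it; z points along the fingers, y is the line along which they close (so a half turn about z gives the same grasp; the last joint's range is limited). The gripper opens to 85 mm and grips with 20 to 120 N. Pads are 22 mm wide; open, the fingers measure 114 mm over their backs; the gripper's body (76 mm by 85 mm) begins 54 mm behind the grasp point. The pads swing forward as they close: fully open they stand 13 mm farther back than shut.
Start: joints at [-1.229, 0.276, 1.505, -0, 1.361, -0.121], TCP at [0.257, -0.515, 0.194] pointing down, gripper open.
Joint ranges: [-2.89, 2.89], [-0.75, 2.08], [0.22, 2.7], [-1.18, 4.32], [0.11, 2.71], [-2.7, 2.7]. Speed limits (rad/s): [2.57, 2.57, 3.14, 3.14, 3.14, 3.14].

## Interface

Orientations are given as a unit quaternion [w, x, y, z].
In Python, from rig import * gives the robot as it stands.
- The arm moves only by the tool apply_moves, never from a script. Its argument "steps" is one flat list of numbers, 4 for each row, row after row: the shift along the world's x, y, z in cm, then the turn about the world's z in degrees. A call has 1 to 8 rows; each row is the pose to reach, as a shift and turn from the pose commanded when the call began; what a row does not reach only later rows make up. A row lasts 1/12 s, in which the tool goes at most 41.7 mm and 7.16 degrees, less where a joint would pass 70% of its speed; a pose out of reach is approached as far as the arm can. A call with a gripper value outside its range is refused whole. "jaw" is the closure in counts, from 0 (fully open) to 255 (shut), set as the call begins (left out, the last holds). The fingers move at their own pace and stop on an object; "newtons" is the grip in N (left out, the last holds). Time passes only in rows, so rows that repeat a pose let the fingers close. It gives the time, the measured TCP pose, the force, the opening and the grip force at its end, in the units of the state.
- get_state(): the state, without advancing time (a new reading comes with each control period).
- get_image(name): name is "scene" or "top" or "wrist"; returns the picture (384x512x3 uint8, red, green, blue); there is no depth.
- calibration(name): a dict with "fx", "fy", "cx", "cy" (pixels), "k1" (the pictures are not rectified: a ray, as slopes to the right and down, at radius r is drawn at 1 + k1 r^2 times it, then the intrinsics apply), "xyz" and "rotation" of the camera in the world. Camera axes: x right, y up, looking along -z (the intrinsics and any distortion apply to the point x, -y, -z); pixel columns grow to the right and rows downward; lengths in m; the calibration is good to about 2 mm. A picture is of the moment at which its call begins: read the wrist's pose just before it. calibration takes no time and is no camera call; for the wrist camera it gives the pose at the moment of the call.
- sign_off(): hands the job in; it is judged then, once.
The state is a dict: "clock": time; "qpos": joint angles; "qd": joint speeds; "effort": joint torques, N m; "position": TCP position; "ee_rot": TCP orientation; "contact_force": force on the tool from outside, world axes, zero at the start; "moment": the same for the moment, N m; "width": finger opening in m; "gripper_force": force on a finger pad.
Only numpy, scipy, OpenCV 4.12 (cv2) and the standard library are available. Lean on these libraries where they do the work, as an engineer would, in place of code of your own. Each camera call takes 0.05 s, during which the arm holds its last target. There are 200 camera calls.

## Task

On the blue hand indexer, push the yellow release plunger all the way in and let it spring back; this trips the latch that locks the lever. Then bring the lever on by its red knob, counter-clockwise seen from above, exactly four clicks from its rest and not on towards a fifth. The lever is sprung and flies back if let go, so finish while still holding it steady at the fourth click; leave the other things on the table where they are.

Things in the scene. Friction and masses are not known exactly. Their poses are not given: they have to be found in the camera images.
- indexer: Hand indexer, screwed to the table: aluminium plate 128 x 204 x 10 mm (own x -50..+78, y -102..+102 mm), a blue drum with the lever, at the right end (own -y) a blue turret with the plunger, along the back a row of small capacitors on a carrier and a blue gate 59 mm high. Origin: on the table under the lever's pivot; x points to the back (away from the robot at yaw 0), y left, z up.
- lever_hinge (a point): The lever's pivot, a vertical axis through the indexer's origin; the point lies 48 mm above the table. Round it a dark index plate (radius 50 mm, top 44 mm above the table) with a dot for each click, 44 mm from the pivot: yellow for the rest, then seven white ones. The lever arm lies over the dot where it stands.
- feed_lever: The steel lever, 13 mm wide, top 52 mm above the table, turning on the pivot; on its end, 85 mm from the pivot axis, a red upright knob 18 mm in diameter, from 59 to 105 mm above the table. Indexer's frame: knob at rest x = -75, y = +41 mm; at click four x = -80, y = -28 mm. Origin: on the pivot axis, 48 mm above the table; its axes are the indexer's at rest.
- knob_grip (a point): Point on the knob's axis at the height to hold it, 87 mm above the table (18 mm below the knob's top).
- lever_angle (a joint): Lever angle, rad: 0 at rest, grows counter-clockwise from above; end stop 1.466. A click is 0.2094 (18 mm at the knob); click four is 0.838. Locked until the latch is tripped. Its spring pushes the knob back with about 5 N near rest, 7 N at click four; the click detent adds and takes up to 3 N: the push is hardest a quarter click past each click, lightest a quarter click before the next.
- plunger_top (a point): Centre of the top of the yellow plunger head (23 mm in diameter), at rest 79 mm above the table at x = 0, y = -83 mm in the indexer's frame. It moves straight down.
- release_plunger (a joint): Stroke of the plunger, m: 0 out, 0.012 fully in. A spring of about 2 N at the start and 8 N at the end returns it; the latch adds 2.5 N the first time.
- latch_flag (a joint): Latch, shown by a small red flag in the slot at the front of the turret, m: 0 up, lever locked; it is carried down with the plunger to about 0.0115 and stays down, lever free (from about 0.010).
- step_gauge: Small aluminium step gauge, 26 x 68 x 24 mm, bystander. Origin: centre of its underside.
- clamp_knob: Black star knob standing on its head, 36 x 35 x 38 mm, bystander. Origin: centre of the underside.
- capacitor_1: Standing blue capacitor, 25 mm in diameter, 46 mm high, bystander. Origin: centre of its underside.
- capacitor_2: Standing blue capacitor, 25 mm in diameter, 43 mm high, bystander. Origin: centre of its underside.

How it is judged:
By the outcome, as a careful person would: the job done as asked, in the order asked, and still so for the second after the job is handed in, while the arm keeps its last pose, push and grip.
It also fails if it takes over 45 s, if anything falls off the work surface, if the arm or the gripper's body presses on something with over 40 N, if the wrist force passes 120 N, or if a joint passes its speed limit or range.

## Working session

There is one attempt and no reset: what is moved stays moved. The work goes in short steps, Python scripts to look and compute and a tool call to move; the robot and the scene stay as the last step left them, time stands still between calls to the robot, and variables do not carry over. Pictures are saved under pics/ and viewed, at most 10 in all, crops included, and the job is handed in when it is done.

Besides the shell and the picture viewer there is one more tool, called after "Call:" by a JSON object that holds its "fn" and its "kwargs". apply_moves: Moves the arm, as the interface text tells. Its arguments: {"type":"object","properties":{"steps":{"type":"array","items":{"type":"number"}},"jaw":{"type":"number"},"newtons":{"type":"number"}},"required":["steps"]}

```bash
mkdir -p pics
cat > h.py <<'E'
from rig import *
import numpy as np, cv2
def grab(n,f=None):
    c=calibration(n); im=get_image(n)
    if f: cv2.imwrite('pics/'+f,im[:,:,::-1])
    return im,c
def R(c):
    r=np.array(c['rotation'],float)
    if r.shape==(3,3): return r
    from scipy.spatial.transform import Rotation as Ro
    return Ro.from_quat([r[1],r[2],r[3],r[0]]).as_matrix()
def ray(c,u,v):
    d=np.array([(u-c['cx'])/c['fx'],(v-c['cy'])/c['fy']]);p=d.copy()
    for _ in range(20): p=d/(1+c['k1']*(p@p))
    return np.array(c['xyz']),R(c)@np.array([p[0],-p[1],-1])
def onz(c,u,v,z):
    o,d=ray(c,u,v); return o+d*(z-o[2])/d[2]
def blobs(im,kind,amin=15):
    h=cv2.cvtColor(im,cv2.COLOR_RGB2HSV)
    H,S,V=[h[:,:,i].astype(int) for i in range(3)]
    m={'red':((H<8)|(H>172))&(S>130)&(V>60),'yellow':(H>20)&(H<35)&(S>120)&(V>90),'blue':(H>95)&(H<125)&(S>110)&(V>40)}[kind]
    n,l,s,c=cv2.connectedComponentsWithStats(m.astype(np.uint8))
    return [(c[i].round(1).tolist(),s[i].tolist()) for i in range(1,n) if s[i][4]>=amin]
E
python3 - <<'E'
from h import *
s=get_state();print(s['clock'],s['position'],s['ee_rot'],s['width'])
ims=[]
for n in('top','scene'):
    im,c=grab(n,n+'0.png');print(n,c['xyz'],c['fx'],c['k1'])
    for k in('red','yellow'):print(k,[(b,onz(c,*b[0],.079).round(3).tolist()) for b in blobs(im,k)])
E
```

```text
0.0 [ 0.25649146 -0.51396138  0.19322052] [-9.15535114e-04  9.73353534e-01  2.29307766e-01 -9.16141421e-05] 0.0856195062201226
top [ 0.44757424 -0.2669781   0.93476174] 350.3338060944413 -0.03616216743759646
red [(([214.4, 232.5], [212, 229, 7, 7, 26]), [0.433, -0.18, 0.079]), (([221.1, 267.6], [200, 265, 43, 9, 124]), [0.35, -0.198, 0.079]), (([220.7, 279.6], [200, 276, 43, 7, 130]), [0.321, -0.197, 0.079])]
yellow []
scene [0.12714125 0.39095833 0.45478094] 379.8228639043799 -0.05080701071216142
red [(([274.5, 227.6], [271, 215, 9, 26, 165]), [0.442, -0.194, 0.079]), (([320.2, 270.3], [309, 260, 26, 22, 153]), [0.308, -0.107, 0.079]), (([332.7, 278.6], [323, 262, 17, 31, 161]), [0.282, -0.096, 0.079])]
yellow [(([270.0, 200.1], [265, 197, 11, 7, 62]), [0.513, -0.301, 0.079]), (([281.9, 334.3], [280, 331, 5, 7, 19]), [0.296, 0.052, 0.079])]
```

View pics/top0.png

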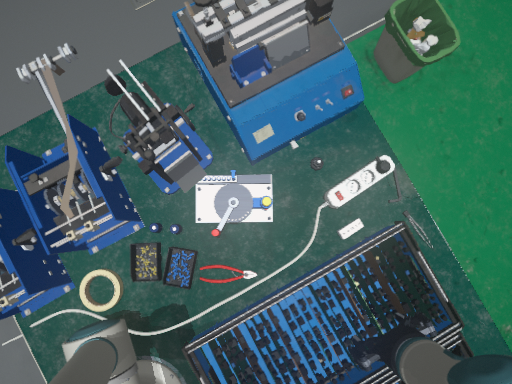

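View pics/scene0.png

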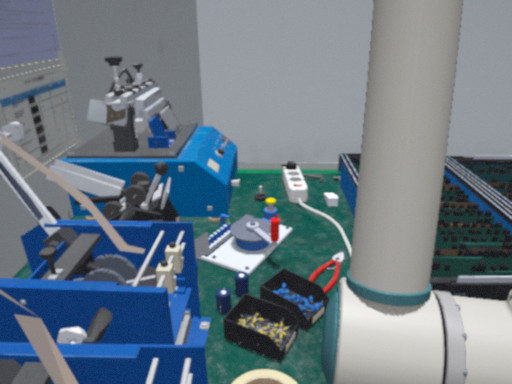

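The top view shows the indexer at about (233,203), with the plunger at (267,201) and the red knob at (214,232). In the scene view the knob is at (274,228) and the plunger at (270,200).

Run:
```python
from h import *
im=cv2.imread('pics/top0.png')[:,:,::-1].copy();c=calibration('top')
h=cv2.cvtColor(im,cv2.COLOR_RGB2HSV)
m=np.zeros(h.shape[:2],np.uint8);m[190:215,255:280]=((h[...,0]>18)&(h[...,0]<40)&(h[...,1]>60))[190:215,255:280]
ys,xs=np.nonzero(m);print(len(xs),xs.min(),xs.max(),ys.min(),ys.max())
P=onz(c,xs.mean(),ys.mean(),.079)
K=onz(c,214.4,232.5,.1)
def tri(a,b):
    (o,d),(p,e)=a,b
    A=np.c_[d,-e];t=np.linalg.lstsq(A,p-o,rcond=None)[0];return (o+d*t[0]+p+e*t[1])/2, np.linalg.norm(o+d*t[0]-p-e*t[1])
cs=calibration('scene')
print('triP',tri(ray(c,xs.mean(),ys.mean()),ray(cs,270,199.5)),'triK',tri(ray(c,214.4,232.5),ray(cs,274.5,224)))
# white plate
g=((h[...,1]<40)&(h[...,2]>150)).astype(np.uint8);g[:165]=0;g[230:]=0;g[:,:190]=0;g[:,278:]=0
n=np.argwhere(g)[:,::-1].astype(np.float32);(rc,sz,a)=cv2.minAreaRect(n);print(rc,sz,a)
v=P-K;yaw=np.arctan2(v[1],v[0])-np.arctan2(-124,75)
print(P,K,np.linalg.norm(v[:2]),np.degrees(yaw))
cc=[onz(c,*q,.01) for q in cv2.boxPoints((rc,sz,a))];print(np.round(cc,3))
cv2.imwrite('pics/crop.png',cv2.resize(im[160:250,180:290,::-1],None,fx=6,fy=6,interpolation=cv2.INTER_CUBIC))
```

```text
64 262 270 197 205
triP (array([ 0.51293246, -0.30377003,  0.07919915]), np.float64(0.0030363971296906156)) triK (array([ 0.43445433, -0.18078939,  0.09544207]), np.float64(0.0017083097528057078))
(233.4752197265625, 201.63681030273438) (54.263755798339844, 77.67806243896484) 88.9583740234375
[ 0.51160208 -0.30448584  0.079     ] [ 0.4337716  -0.18164981  0.1       ] 0.14541758579693956 1.191697049557477
[[ 0.583 -0.115  0.01 ]
 [ 0.59  -0.322  0.01 ]
 [ 0.446 -0.325  0.01 ]
 [ 0.44  -0.122  0.01 ]]
```

View pics/crop.png

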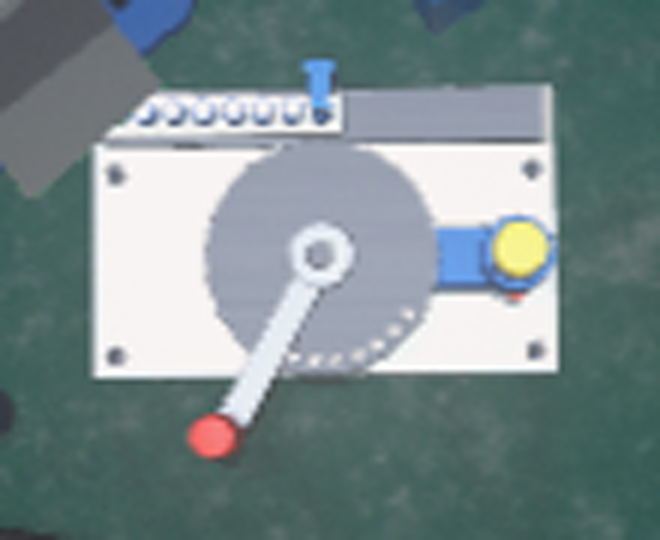

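The crop shows the lever over the rest dot, with white dots running counter-clockwise towards the turret. Knob and plunger are 145.4 mm apart (145 expected), the yaw is about 1.3° and the origin about (0.510, -0.2215). Next I go above the plunger with the fingers shut.

Call:
{"fn": "apply_moves", "kwargs": {"steps": [3.1, 2.6, 0, 0, 6.2, 5.2, 0, 0, 9.3, 7.8, 0, 0, 12.4, 10.4, 0, 0, 15.5, 13, 0, 0, 18.6, 15.6, 0, 0, 21.7, 18.2, 0, 0, 24.0, 20.2, 0, 0], "jaw": 255, "newtons": 40}}

```text
clock: 0.77
position: [0.4987, -0.3099, 0.1937]
ee_rot: [-0.001, 0.973, 0.23, 0.0]
contact_force: [0.0, -0.9, -0.6]
width: -0.0
gripper_force: 0.0
```

Call:
{"fn": "apply_moves", "kwargs": {"steps": [0.8, 0.4, -2, 0, 1.5, 0.8, -4, 0, 1.5, 0.8, -6, 0, 1.5, 0.8, -6, 0, 1.5, 0.8, -6, 0]}}

```text
clock: 1.18
position: [0.5108, -0.3038, 0.1329]
ee_rot: [-0.001, 0.973, 0.229, -0.001]
contact_force: [-0.1, 0.9, 0.2]
width: 0.0001
gripper_force: 0.0
```

Run:
```python
from h import *
s=get_state();print(s['clock'],s['position'],s['contact_force'],s['width'])
im,c=grab('wrist','w1.png')
for k in('red','yellow'):print(k,[(b,onz(c,*b[0],.079).round(4).tolist()) for b in blobs(im,k)])
```

```text
1.1833 [ 0.51084688 -0.30379139  0.13288952] [-0.08068786  0.9280911   0.19329422] 7.421362082999484e-05
red [(([82.0, 210.7], [58, 193, 50, 37, 1068]), [0.4317, -0.179, 0.079]), (([436.6, 244.9], [432, 235, 13, 21, 157]), [0.5389, -0.4624, 0.079]), (([101.4, 256.8], [56, 238, 88, 45, 781]), [0.3983, -0.2074, 0.079]), (([87.8, 276.9], [51, 256, 78, 37, 663]), [0.3732, -0.2025, 0.079])]
yellow [(([260.0, 188.7], [247, 176, 27, 26, 536]), [0.5155, -0.3036, 0.079])]
```

View pics/w1.png

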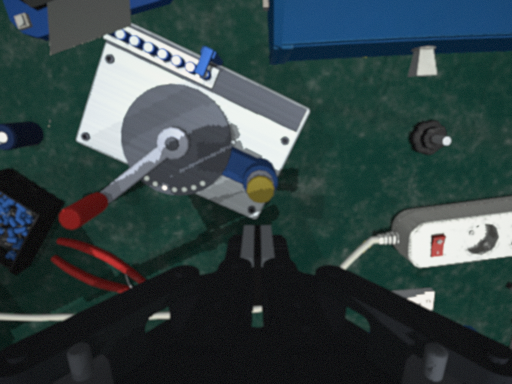

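The wrist view shows the plunger head at (260,189), straight ahead of the finger tips. It measures (0.5155, -0.3036), against (0.5116, -0.3045) from the top camera. I take the middle and press.

Call:
{"fn": "apply_moves", "kwargs": {"steps": [0.3, 0, -2, 0, 0.3, 0, -4, 0, 0.3, 0, -5.2, 0, 0.3, 0, -5.7, 0, 0.3, 0, -6.0, 0, 0.3, 0, -6.3, 0, 0.3, 0, -6.3, 0]}}

```text
clock: 1.82
position: [0.5151, -0.3051, 0.0719]
ee_rot: [0.001, 0.973, 0.229, 0.0]
contact_force: [0.5, -0.3, -0.7]
width: 0.0001
gripper_force: 0.0
```

Run:
```python
from h import *
s=get_state();print(s['clock'],s['position'],s['contact_force'],s['moment'],s['width'])
im,c=grab('wrist');a=cv2.resize(im[120:300,170:350],(540,540))
im2,c2=grab('scene');b=cv2.resize(im2[160:250,220:310],(540,540))
print(blobs(im2,'yellow'))
cv2.imwrite('pics/w2.png',cv2.resize(np.hstack([a,b])[:,:,::-1],(800,400)))
```

```text
1.8167 [ 0.51512836 -0.30513115  0.07189351] [ 0.54520914 -0.2774467  -0.72421276] [-0.02231643  0.00205801 -0.00397154] 0.0001371242411148015
[([270.0, 200.7], [266, 198, 9, 6, 47])]
```

View pics/w2.png

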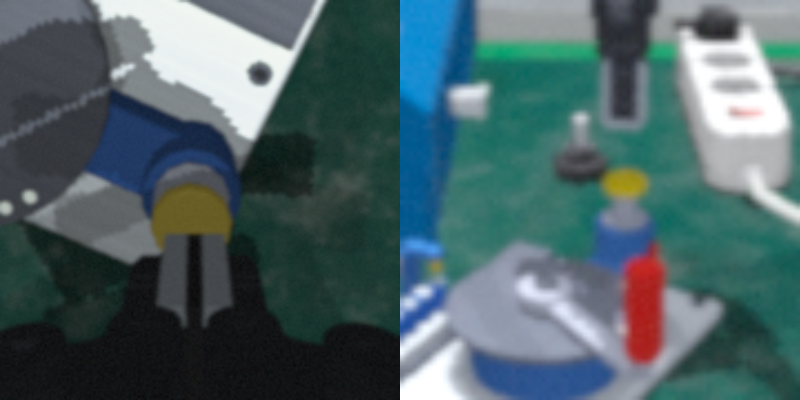

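The wrist view shows the head just ahead of the finger tips. In the scene view the tips (about (271,188)) seem to stop above the head (270,200). I'll check where the stated TCP projects.

```bash
cat >> h.py <<'E'
def proj(c,p):
    q=R(c).T@(np.array(p)-np.array(c['xyz']));x=np.array([q[0],-q[1]])/-q[2]
    x=x*(1+c['k1']*(x@x));return np.array([x[0]*c['fx']+c['cx'],x[1]*c['fy']+c['cy']])
E
python3 - <<'E'
from h import *
s=get_state();p=s['position'];print(s['clock'],p,s['contact_force'],s['qpos'])
for n in('scene','wrist','top'):
    c=calibration(n);print(n,c['xyz'],proj(c,p),proj(c,[.5116,-.3045,.079]),proj(c,[.5155,-.3045,.079]))
c=calibration('wrist')
im,c=grab('wrist');print([(b,onz(c,*b[0],.079)) for b in blobs(im,'yellow')])
o,d=ray(c,258,226);print('tipray wrist', [ (o+d*(z-o[2])/d[2]).round(4).tolist() for z in (.07,.08,.09,.1)])
c=calibration('scene');o,d=ray(c,270.6,188);print('tipray scene', [ (o+d*(z-o[2])/d[2]).round(4).tolist() for z in (.07,.08,.09,.1,.12)])
im,c=grab('scene');cv2.imwrite('pics/s3.png',cv2.resize(im[130:250,210:330,::-1],(600,600),interpolation=cv2.INTER_CUBIC))
E
```

```text
1.9167 [ 0.51524916 -0.3050841   0.07214319] [-0.32481574  0.35743584  0.76523607] [-6.50720525e-01  3.99424740e-01  1.63715324e+00 -6.18038113e-05
  1.10310339e+00  4.57453920e-01]
scene [0.12714125 0.39095833 0.45478094] [270.03091686 201.8587523 ] [271.31247436 199.62820748] [269.84268363 199.2606971 ]
wrist [ 0.57580829 -0.27444721  0.25220503] [257.46092478 217.51713314] [253.99695911 226.01285004] [256.81462691 220.72468888]
top [ 0.44757424 -0.2669781   0.93476174] [266.36712699 199.78343028] [266.24013919 201.04780118] [266.25563119 199.46105953]
[(([255.1, 215.7], [239, 204, 34, 27, 608]), array([ 0.51796951, -0.30209646,  0.079     ]))]
tipray wrist [[0.5094, -0.3084, 0.07], [0.5131, -0.3065, 0.08], [0.5167, -0.3047, 0.09], [0.5204, -0.3028, 0.1]]
tipray scene [[0.556, -0.3803, 0.07], [0.5449, -0.3603, 0.08], [0.5337, -0.3402, 0.09], [0.5226, -0.3202, 0.1], [0.5003, -0.2801, 0.12]]
```

View pics/s3.png

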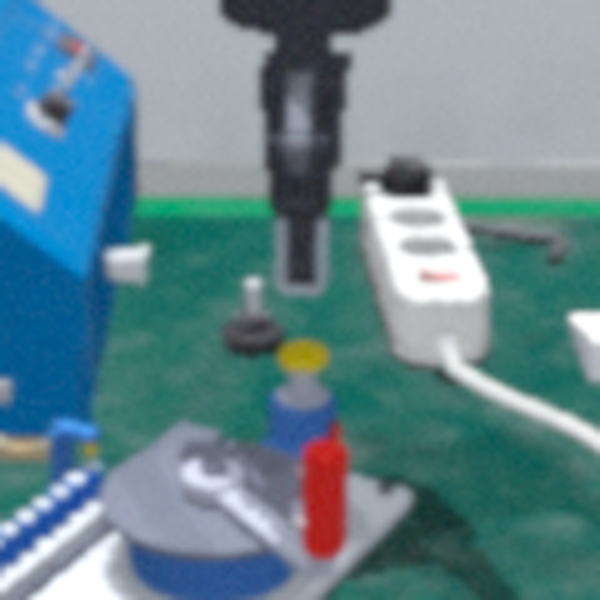

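The views agree that the real tips are about 30 mm above the stated TCP height. They stand near (0.517, -0.305, 0.105), laterally over the head, and there is no contact force. I go on down by feel.

Call:
{"fn": "apply_moves", "kwargs": {"steps": [0, 0, -0.6, 0, 0, 0, -1.2, 0, 0, 0, -1.6, 0, 0, 0, -1.6, 0, 0, 0, -1.6, 0]}}

```text
clock: 2.43
position: [0.5143, -0.3043, 0.0545]
ee_rot: [-0.0, 0.973, 0.229, -0.0]
contact_force: [0.5, 0.5, 0.3]
width: -0.0
gripper_force: 0.0
```

Run:
```python
from h import *
s=get_state();print(s['clock'],s['position'],s['contact_force'],s['moment'])
im,c=grab('wrist');print(blobs(im,'yellow'))
im2,c2=grab('scene');print(blobs(im2,'yellow'))
a=cv2.resize(im[120:300,170:350],(400,400));b=cv2.resize(im2[150:250,220:320],(400,400))
cv2.imwrite('pics/w4.png',np.hstack([a,b])[:,:,::-1])
```

```text
2.4333 [ 0.5143411  -0.30426395  0.05446551] [0.51848711 0.50329897 0.28910877] [-0.02105621 -0.06427625  0.04404179]
[([257.6, 221.7], [239, 213, 38, 21, 377])]
[([269.9, 200.6], [265, 198, 10, 6, 48])]
```

View pics/w4.png

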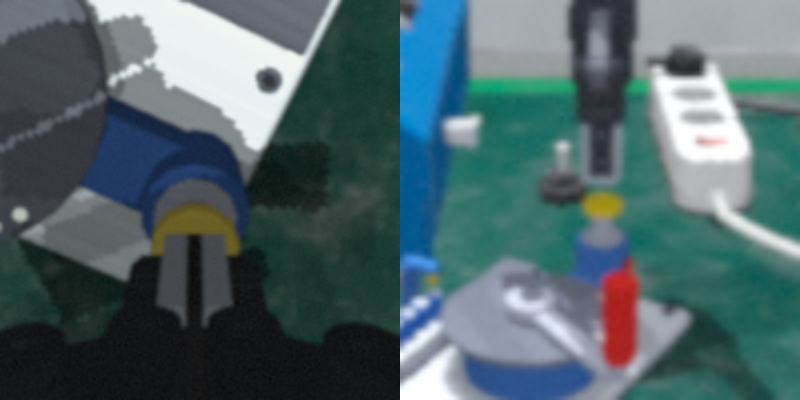

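The tips are now about 14 mm above the head, which is centred under them, so I continue.

Call:
{"fn": "apply_moves", "kwargs": {"steps": [0, 0, -0.6, 0, 0, 0, -1.2, 0, 0, 0, -1.5, 0, 0, 0, -1.8, 0, 0, 0, -1.8, 0]}}

```text
clock: 2.95
position: [0.5148, -0.3046, 0.037]
ee_rot: [0.0, 0.973, 0.229, 0.0]
contact_force: [-1.1, -0.3, 3.7]
width: 0.0003
gripper_force: 2.0
```

Call:
{"fn": "apply_moves", "kwargs": {"steps": [0, 0, -0.3, 0, 0, 0, -0.6, 0, 0, 0, -0.6, 0]}}

```text
clock: 3.2
position: [0.5149, -0.3046, 0.0316]
ee_rot: [0.0, 0.973, 0.229, 0.0]
contact_force: [-0.9, 0.4, 6.6]
width: -0.0004
gripper_force: 3.3
```

Call:
{"fn": "apply_moves", "kwargs": {"steps": [0, 0, -0.2, 0, 0, 0, -0.4, 0, 0, 0, -0.4, 0]}}

```text
clock: 3.45
position: [0.5149, -0.3047, 0.0297]
ee_rot: [0.001, 0.973, 0.229, 0.0]
contact_force: [-3.0, 2.0, 17.6]
width: 0.0002
gripper_force: 8.2
```

The force jump marks the stop. I press a touch more for certainty, then lift.

Call:
{"fn": "apply_moves", "kwargs": {"steps": [0, 0, -0.2, 0, 0, 0, -0.2, 0]}}

```text
clock: 3.62
position: [0.515, -0.3048, 0.0296]
ee_rot: [0.001, 0.973, 0.229, 0.001]
contact_force: [-6.2, 3.2, 26.6]
width: 0.0003
gripper_force: 13.3
```

Call:
{"fn": "apply_moves", "kwargs": {"steps": [0, 0, 1, 0, 0, 0, 3, 0, 0, 0, 6, 0, 0, 0, 9, 0, 0, 0, 11, 0, 0, 0, 11, 0]}}

```text
clock: 4.12
position: [0.5173, -0.3064, 0.1399]
ee_rot: [0.004, 0.973, 0.229, 0.003]
contact_force: [1.0, 0.1, 0.8]
width: 0.0001
gripper_force: 0.0
```

Run:
```python
from h import *
s=get_state();print(s['clock'],s['position'],s['contact_force'],s['qpos'])
im2,c2=grab('scene');print(blobs(im2,'yellow'),blobs(im2,'red'))
im,c=grab('wrist');print(blobs(im,'yellow'),blobs(im,'red',3))
b=im2[150:250,220:320];a=im[100:300,50:350]
cv2.imwrite('pics/w5.png',np.hstack([cv2.resize(a,(480,320)),cv2.resize(b,(320,320))])[:,:,::-1])
```

```text
4.1167 [ 0.51728318 -0.3064225   0.13988445] [1.00513996 0.08026241 0.78682267] [-6.50470344e-01  3.43326491e-01  1.54323428e+00 -1.14006569e-05
  1.24577910e+00  4.57474350e-01]
[([269.7, 200.6], [265, 198, 10, 6, 50])] [([274.5, 229.0], [271, 218, 8, 23, 170]), ([320.6, 269.9], [310, 261, 25, 21, 147]), ([332.6, 279.0], [323, 262, 17, 31, 159])]
[([254.7, 192.0], [242, 180, 26, 25, 508])] [([80.2, 214.0], [57, 196, 48, 37, 1038]), ([428.4, 246.5], [424, 237, 12, 20, 151]), ([99.1, 259.2], [54, 241, 87, 44, 763]), ([85.4, 279.0], [49, 259, 77, 36, 645])]
```

View pics/w5.png

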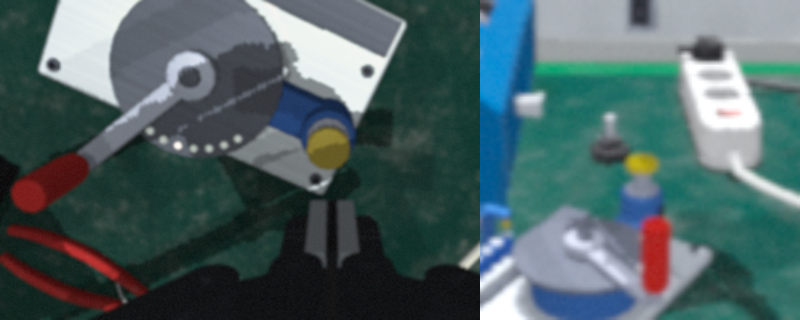

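The plunger sprang back to (270,200.6), and the red flag that showed above the knob at the turret is gone, so the latch has tripped. The hard stop was at stated z 0.0296 where 0.067 was expected, so stated heights read about 37 mm low. I'll check this with the wrist picture using shifted heights.

Run:
```python
from h import *
c=calibration('wrist');print(c['xyz'])
for dz in(0,-.03,-.037):
    print(dz,'P',onz(c,254.7,192,.077+dz).round(4),'Ktop',onz(c,68,222,.105+dz).round(4))
cs=calibration('scene')
print('hinge scene',)
```

```text
[ 0.57547616 -0.27405337  0.31550289]
0 P [ 0.5141 -0.3025  0.077 ] Ktop [ 0.4365 -0.1825  0.105 ]
-0.03 P [ 0.5064 -0.3061  0.047 ] Ktop [ 0.4167 -0.1695  0.075 ]
-0.037 P [ 0.5046 -0.3069  0.04  ] Ktop [ 0.4121 -0.1664  0.068 ]
hinge scene
```

With the heights as given, the wrist picture reproduces the known plunger-to-knob spacing. So the camera pose is right and it is the fingers that end about 37 mm short of the stated TCP. The hold height is therefore stated z ≈ 0.031, with the knob at (0.4355, -0.182). I move over the knob, open, and turn so the pads close along the knob's path.

Call:
{"fn": "apply_moves", "kwargs": {"steps": [-1, 1.5, 0, -6.8, -2, 3, 0, -13.6, -3, 4.6, 0, -20.4, -4, 6.2, 0, -27.2, -5, 7.8, 0, -34, -6, 9.4, 0, -40.8, -7, 11, 0, -47.6, -7.9, 12.2, 0, -54.4], "jaw": 0}}

```text
clock: 4.88
position: [0.4334, -0.1804, 0.133]
ee_rot: [-0.001, 0.97, -0.244, -0.002]
contact_force: [0.8, 0.5, 0.0]
width: 0.0853
gripper_force: 0.0
```

Call:
{"fn": "apply_moves", "kwargs": {"steps": [0, 0, -1, 0, 0, 0, -2, 0, 0, 0, -2, 0, 0, 0, -2, 0]}}

```text
clock: 5.22
position: [0.4343, -0.1817, 0.1134]
ee_rot: [-0.001, 0.971, -0.241, -0.002]
contact_force: [0.6, 0.8, 0.5]
width: 0.0853
gripper_force: 0.0
```

Run:
```python
from h import *
s=get_state();print(s['clock'],s['position'],s['ee_rot'],s['contact_force'],s['qpos'],s['width'])
im2,c2=grab('scene');print(blobs(im2,'red'))
im,c=grab('wrist');print([(b,onz(c,*b[0],.082)) for b in blobs(im,'red',100)])
a=cv2.resize(im,(480,360));b=cv2.resize(im2[130:250,210:317],(320,360))
cv2.imwrite('pics/w6.png',np.hstack([a,b])[:,:,::-1])
```

```text
5.2167 [ 0.43430912 -0.18170415  0.11342716] [-5.91453580e-04  9.70543501e-01 -2.40916128e-01 -2.09316818e-03] [0.55005193 0.76042007 0.48210939] [-5.44102425e-01  1.86078634e-01  1.84311571e+00 -1.22977682e-04
  1.11674716e+00  1.51336860e+00] 0.0852618176774477
[([274.3, 228.9], [271, 218, 8, 23, 146]), ([320.2, 270.2], [309, 261, 26, 21, 145]), ([332.8, 278.8], [323, 262, 17, 31, 146])]
[(([257.6, 202.3], [245, 183, 26, 39, 838]), array([ 0.43447678, -0.18136896,  0.082     ])), (([306.1, 248.2], [259, 231, 102, 45, 918]), array([ 0.38380788, -0.19714535,  0.082     ])), (([311.6, 275.3], [270, 251, 78, 43, 774]), array([ 0.36012335, -0.19086655,  0.082     ]))]
```

View pics/w6.png

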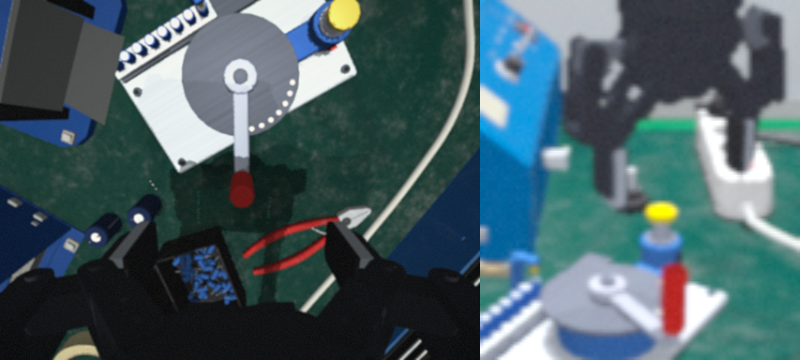

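The knob, at wrist pixel (258,202), lies centrally between the open fingers and straight below the TCP. I descend to the hold height.

Call:
{"fn": "apply_moves", "kwargs": {"steps": [0, 0, -2, 0, 0, 0, -4, 0, 0, 0, -6, 0, 0, 0, -7.5, 0, 0, 0, -8.2, 0, 0, 0, -8.2, 0]}}

```text
clock: 5.82
position: [0.4348, -0.1821, 0.0319]
ee_rot: [-0.0, 0.971, -0.241, -0.002]
contact_force: [-0.1, 0.2, -0.6]
width: 0.0851
gripper_force: 0.0
```

Call:
{"fn": "apply_moves", "kwargs": {"steps": [0, 0, 0, 0, 0, 0, 0, 0, 0, 0, 0, 0, 0, 0, 0, 0, 0, 0, 0, 0, 0, 0, 0, 0], "jaw": 255, "newtons": 60}}

```text
clock: 6.32
position: [0.4359, -0.1831, 0.0338]
ee_rot: [0.001, 0.971, -0.241, 0.0]
contact_force: [-1.0, -1.0, 4.7]
width: 0.0164
gripper_force: 58.3
```

Run:
```python
from h import *
s=get_state();print(s['clock'],s['position'],s['ee_rot'],s['contact_force'],s['width'],s['gripper_force'])
im2,c2=grab('scene');print(blobs(im2,'red'))
im,c=grab('wrist')
a=cv2.resize(im,(480,360));b=cv2.resize(im2[130:250,210:317],(320,360))
cv2.imwrite('pics/w7.png',np.hstack([a,b])[:,:,::-1])
```

```text
6.3167 [ 0.435858   -0.18308649  0.03381322] [ 6.15511269e-04  9.70607449e-01 -2.40667068e-01  4.05076870e-04] [-0.98179718 -1.04735745  4.70627267] 0.01643906557887562 58.34547923906939
[([276.3, 228.2], [271, 218, 9, 23, 114]), ([320.1, 270.3], [309, 261, 26, 21, 149]), ([332.8, 278.6], [323, 262, 17, 31, 151])]
```

View pics/w7.png

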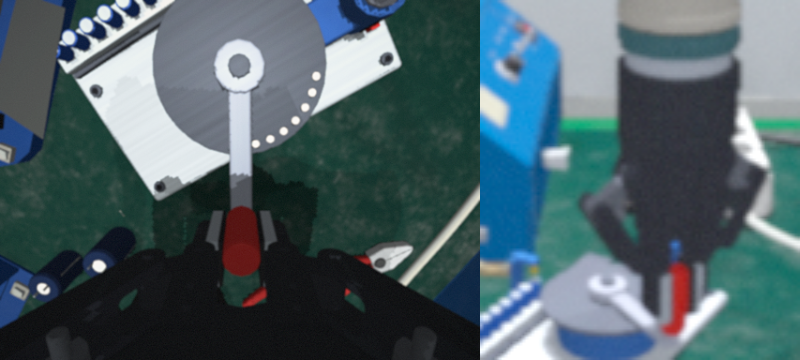

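The knob is held between the pads (width 16 mm, grip 58 N), the scene view agrees, and the flag shows low on the turret. I bring the lever one click along its arc, turning the tool with it.

Call:
{"fn": "apply_moves", "kwargs": {"steps": [-0.2, -0.4, 0, 3, -0.37, -0.8, 0, 6, -0.52, -1.24, 0, 9, -0.65, -1.66, 0, 12, -0.65, -1.66, 0, 12]}}

```text
clock: 6.83
position: [0.4296, -0.1991, 0.0338]
ee_rot: [-0.0, 0.99, -0.138, 0.001]
contact_force: [-0.6, 2.6, 5.8]
width: 0.0164
gripper_force: 58.8
```

The lever is free and follows. On to click three.

Call:
{"fn": "apply_moves", "kwargs": {"steps": [-0.1, -0.44, 0, 3, -0.2, -0.88, 0, 6, -0.26, -1.32, 0, 9, -0.3, -1.77, 0, 12, -0.31, -2.2, 0, 15, -0.3, -2.66, 0, 18, -0.27, -3.1, 0, 21, -0.22, -3.55, 0, 24]}}

```text
clock: 7.5
position: [0.4275, -0.2343, 0.0338]
ee_rot: [-0.0, 0.997, 0.072, 0.001]
contact_force: [-0.1, 3.7, 5.8]
width: 0.0167
gripper_force: 58.8
```

Call:
{"fn": "apply_moves", "kwargs": {"steps": [0.08, -0.44, 0, 3, 0.18, -0.88, 0, 6, 0.3, -1.3, 0, 9, 0.45, -1.73, 0, 12, 0.45, -1.73, 0, 12, 0.45, -1.73, 0, 12]}}

```text
clock: 8.0
position: [0.4318, -0.2511, 0.0338]
ee_rot: [-0.001, 0.985, 0.174, 0.001]
contact_force: [-1.3, 3.1, 5.7]
width: 0.0164
gripper_force: 58.8
```

Run:
```python
from h import *
P=[]
for _ in range(5):
    s=get_state();P.append(np.r_[s['position'],s['contact_force']]);im,c=grab('wrist')
print(s['clock'],np.mean(P,0).round(4),s['ee_rot'],s['width'])
r=[b for b in blobs(im,'red',60)];print([(b,) for b in r])
# pivot boss & white dots on the index plate (top z=.044)
g=cv2.cvtColor(im,cv2.COLOR_RGB2HSV)
piv=np.array([.5108,-.2217])
m=((g[...,1]<45)&(g[...,2]>150)).astype(np.uint8)
n,l,st,ce=cv2.connectedComponentsWithStats(m)
out=[]
for i in range(1,n):
    p=onz(c,*ce[i],.044);d=p[:2]-piv;rad=np.hypot(*d)
    if 10<st[i][4]<150 and .035<rad<.053: out.append((ce[i].round(1).tolist(),int(st[i][4]),round(rad*1e3,1),round(np.degrees(np.arctan2(d[1],d[0]))%360,1)))
print(*out,sep='\n')
print([ (ce[i].round().tolist(),st[i].tolist()) for i in range(1,n) if st[i][4]>=150])
# lever edges: scan radii on plane z=.052
for rad in(.035,.055,.062):
    row=[]
    for a in np.arange(180,222,1.0):
        q=piv+rad*np.array([np.cos(np.radians(a)),np.sin(np.radians(a))]);u,v=proj(c,[*q,.052]);u,v=int(round(u)),int(round(v))
        row.append(int(g[v,u,2]) if 0<=v<384 and 0<=u<512 else -1)
    print(rad,row)
cv2.imwrite('pics/end.png',im[:,:,::-1])
```

```text
8.2 [ 0.4318 -0.2511  0.0338 -0.9679  2.4847  6.0333] [-5.56837809e-04  9.84738731e-01  1.74037531e-01  5.09453648e-04] 0.016654902939174175
[(([257.0, 258.5], [237, 220, 41, 75, 2461]),), (([110.7, 264.7], [76, 255, 70, 22, 789]),), (([83.5, 291.3], [69, 282, 31, 19, 305]),), (([140.4, 315.9], [131, 310, 17, 12, 136]),)]
([304.0, 139.1], 68, np.float64(42.9), np.float64(238.3))
([211.4, 140.8], 33, np.float64(43.0), np.float64(163.8))
([289.7, 147.7], 73, np.float64(42.8), np.float64(225.8))
([225.7, 148.7], 33, np.float64(42.9), np.float64(175.9))
([274.0, 153.0], 69, np.float64(42.7), np.float64(213.3))
[([137.0, 61.0], [90, 0, 101, 137, 8644]), ([371.0, 5.0], [344, 0, 46, 16, 351]), ([382.0, 59.0], [336, 15, 98, 81, 4534]), ([256.0, 103.0], [230, 41, 54, 139, 3844]), ([338.0, 162.0], [274, 128, 115, 67, 3774]), ([474.0, 273.0], [431, 233, 81, 73, 795])]
0.035 [123, 124, 123, 123, 127, 123, 123, 119, 98, 96, 144, 195, 224, 227, 228, 228, 228, 227, 228, 226, 227, 227, 228, 227, 228, 227, 229, 227, 219, 189, 150, 124, 121, 126, 122, 124, 126, 124, 126, 130, 129, 128]
0.055 [38, 40, 40, 34, 38, 35, 35, 42, 40, 35, 36, 42, 38, 49, 104, 121, 122, 126, 126, 123, 124, 122, 120, 126, 128, 152, 145, 74, 44, 37, 44, 62, 72, 71, 66, 65, 64, 66, 66, 63, 59, 57]
0.062 [29, 38, 29, 37, 39, 34, 38, 38, 37, 34, 32, 34, 30, 36, 67, 116, 123, 125, 125, 121, 122, 121, 121, 121, 121, 114, 81, 35, 36, 34, 38, 36, 37, 42, 56, 65, 64, 63, 67, 74, 79, 76]
```

The dots at 164°, 176°, 213°, 226° and 238° are clicks 1, 2, 5, 6 and 7, so click four lies at about 201°. The lever covers it at 200.1–200.2°, about 1 mm short at the knob. I nudge it 0.8 mm and settle.

Call:
{"fn": "apply_moves", "kwargs": {"steps": [0.03, -0.08, 0, 0.7, 0.03, -0.08, 0, 0.7, 0.03, -0.08, 0, 0.7, 0.03, -0.08, 0, 0.7, 0.03, -0.08, 0, 0.7, 0.03, -0.08, 0, 0.7]}}

```text
clock: 8.75
position: [0.4321, -0.2518, 0.0338]
ee_rot: [-0.001, 0.984, 0.18, 0.001]
contact_force: [-2.1, 2.4, 6.4]
width: 0.0165
gripper_force: 58.8
```

Run:
```python
from h import *
s=get_state();im,c=grab('wrist');print(s['clock'],s['position'],s['contact_force'],s['width'],np.abs(s['qd']).max())
v=cv2.cvtColor(im,cv2.COLOR_RGB2HSV)[...,2].astype(int);piv=np.array([.5108,-.2217])
for rad,t in((.035,175),(.062,85)):
    A=np.arange(185,220,.25);on=[]
    for a in A:
        u,w=proj(c,[*(piv+rad*np.array([np.cos(np.radians(a)),np.sin(np.radians(a))])),.052]);
        if v[int(round(w)),int(round(u))]>t: on.append(a)
    print(rad,on[0],on[-1],(on[0]+on[-1])/2)
sign_off()
```

```text
8.75 [ 0.4320657  -0.2518254   0.03376895] [-2.10666417  2.38219148  6.44897362] 0.016470205696723635 0.0011844916720844313
0.035 190.75 209.75 200.25
0.062 195.0 206.0 200.5
the job is handed in; nothing more can be done
```

I pushed the plunger to its stop and it sprang back. The lever is held at click four, measured within about half a degree, and I handed the job in at 8.75 s; no verdict was shown.

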